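# Gauge the plate carrier of a microplate reader

### The job

Check the plate reader's carrier with the spring-tip probe: first pull the plate carrier fully out (the blue fin is its handle), then take the white probe from its leaning holder, turn it upright and set its orange tip on the yellow spot of the carrier's plate, pressing lightly until about half of the orange tip has sunk into the probe (never so hard that it bottoms out with a thump). Keep it upright and still on the spot for three seconds and finish while still holding it there; do not let go. Leave the bottles, jar, microplate, tip box and pen where they are.

Things in the scene. Friction and masses are not known exactly. Their poses are not given: they have to be found in the camera images.
- reader: Cream plate reader, fixed to the bench. Origin: on the bench below the middle of the slot in its right-hand face. Its z is up; the carrier slides out along its -y. Housing: y from 0 to +360 mm, from -170 to +190 mm in x, 170 mm tall. A low deck, 45 mm tall, runs from y = -175 mm to 0, x -150 to +170 mm, under the carrier.
- carrier (a joint): How far the plate carrier is out, m: 0 fully in, 0.14 fully out (end stop). It slides along the reader's -y with about 2 N of friction and stays where left. Black tray 100 mm wide (x), 240 mm long, its top 59 mm above the bench, with an aluminium plate 86 x 128 mm on it whose top is 73 mm above the bench.
- carrier_grip (a point): Point to grip on the carrier's blue upright pull fin. The fin is 12 mm thick along the reader's x, 34 mm long along its y and stands 36 mm above the tray, its top 95 mm above the bench; this point lies 13 mm below its top, in its middle, 80 mm outside the slot face when the carrier is fully in, and moves with the carrier. Axes as the reader's.
- spot_top (a point): Centre of the upper face of the yellow round pad (22 mm across, 3 mm thick, small black centre dot) in the middle of the carrier's aluminium plate, 76 mm above the bench: where the probe's tip belongs. It moves with the carrier, 115 mm farther in than the fin along the reader's y, and is in or near the slot, not usable, until the carrier is out. Axes as the reader's.
- holder: Grey holder block (56 mm square, bore 58 mm deep) on a steel foot 110 x 90 x 10 mm, fixed to the bench. Origin: centre of the foot's underside. Its bore leans 0.35 rad from vertical, its top leaning to the holder's own -x; the middle of the bore's mouth is at x -12, z 85 mm in the holder's frame.
- probe: White square-bodied probe, about 0.135 kg, loose in the holder. Origin: centre of the underside of its black flange (34 x 34 x 6 mm), which rests on the holder's mouth. Its z runs up its axis, away from the tip. White grip 24 x 24 mm from z = 6 to 90 mm; black nose 20 x 20 mm from z = 0 to -32 mm; then the orange sprung tip, to z = -48 mm.
- probe_grip (a point): Middle of the probe's white grip, on its axis, 50 mm above the flange's underside; axes as the probe's. In the holder its y axis is level and square to two sides of the grip: grip across y. To take the probe out, pull it 60 mm along its own z.
- probe_tip (a point): The very end of the orange sprung tip (8 mm thick, round-ended), on the probe's axis, 48 mm below the flange's underside when not pressed; moves with the tip.
- plunger (a joint): How far the orange tip is pressed into the probe, m: 0 free (16 mm of it shows), 0.014 bottomed. Spring: 1.2 N to start, 4 N when bottomed (200 N/m), 2.6 N at 7 mm, which is the proper half-way press.
- bottle_a: Bystander: white plastic bottle with a red label, 68 mm across, 190 mm tall. Origin: centre of its underside.
- bottle_b: Bystander: clear plastic bottle, 68 mm across, 180 mm tall. Origin: centre of its underside.
- jar: Bystander: small white jar with a black cap, 60 mm across, 90 mm tall. Origin: centre of its underside.
- microplate: Bystander: clear 96-well plate with purple and dark wells, 86 x 128 x 13 mm, lying on the bench. Origin: centre of its underside.
- tip_box: Bystander: blue pipette-tip box with a clear lid, 80 x 120 x 62 mm. Origin: centre of its underside.
- pen: Bystander: grey pen 130 mm long, 11 mm thick, lying on the record sheet. Origin: centre of its underside.
There are look-alikes about, which are no part of the job. Leave any brown or pink look-alike of the holder alone.

How it is judged (in metres and radians):
On the way, in this order (a step that is already met when the one before it is completed fails the run):
1. the plate carrier is pulled fully out (value of joint carrier above 0.13 m), for 0.2 s.
2. the probe is taken out of its holder in the gripper (contact force between the fingers and probe above 2 N and distance between probe and holder above 0.15 m and contact force between probe and holder below 0.1 N), for 0.2 s.
3. the probe is held upright and still with its tip lightly pressed on the yellow spot for 2.5 s (value of joint carrier above 0.13 m and horizontal distance between probe_tip and spot_top below 0.008 m and angle between probe's own z axis and vertical below 0.12 rad and value of joint plunger between 0.003 and 0.012 m and contact force between probe and reader between 0.8 and 7 N and contact force between the fingers and probe above 2 N and contact force between probe and holder below 0.1 N and linear speed of probe below 0.02 m/s), for 2.5 s.
At the end, for the whole second after the job is handed in: The carrier is at least 130 mm out; the gripper still holds the probe, out of its holder, within 0.12 rad of upright and still, its tip within 8 mm of the yellow spot's centre and pressed in 3 to 12 mm, with 0.8 to 7 N on the spot (all of step 3); the arm keeps its last pose, push and grip.
It fails at once if the tip strikes or presses the reader or its carrier with more than 15 N (contact force between probe and reader above 15 N).
It fails at once if the probe is dropped (height (world z) of probe below 0.035 m).
It fails at once if a bystander is pushed or knocked over (distance of any of bottle_a, bottle_b, jar, microplate, tip_box, pen from where it was at the start of the episode above 0.03 m).
It also fails if it takes over 66 s, if anything falls off the work surface, if the arm or the gripper's body presses on something with over 40 N, if the wrist force passes 120 N, or if a joint passes its speed limit or range.

### The arm

A 7-joint arm with a two-finger parallel gripper is mounted at the origin on the work surface. World frame = base frame: x ahead of the robot, y to its left, z up, the work surface at z = 0. Lengths are in m, angles in degrees, forces in N, time in s.
With the tool pointing down it reaches from about 0.425 to 0.875 m from the base axis. Payload 4.7 kg.
Tool frame: the origin (TCP) lies between the finger pads; the fingertips stand 8 mm ahead of it and the grasp point (between the pads) lies 11 mm behind it (env.tip_extent is the distance from the TCP to the fingertips, in m); z points along the fingers, y is the line along which they close (so a half turn about z gives the same grasp; the last joint's range is limited). The gripper opens to 87 mm and grips with 3 to 60 N. Pads are 19 mm wide; open, the fingers measure 117 mm over their backs; the gripper's body (75 mm by 190 mm) begins 51 mm behind the grasp point.
Start: joints at [-68.004, 18.392, -4.016, 83.108, 1.295, 78.541, -3.26], TCP at [0.235, 0.606, 0.231] pointing down, gripper open.
Joint ranges: [-163.93, 163.93], [-17.29, 119.83], [-79.2, 71.16], [3.27, 140.29], [-89.18, 269.18], [5.43, 117.66], [-154.24, 154.24]. Speed limits (degrees/s): [147.25, 147.25, 180, 180, 180, 180, 180].

### API

Orientations are given as [roll, pitch, yaw] about the fixed x, y, z axes, in that order (R = Rz(yaw) Ry(pitch) Rx(roll)).
In Python, from cell import sensors, vision, workorder, env gives the robot as it stands.
- The arm moves only by the tool drive_tool, never from a script. Its argument "moves" is a list of rows, each an object of numbers: "x", "y", "z": the shift along the tool's x, y, z in mm; "rx", "ry", "rz": the turn, a rotation vector about the tool's x, y, z in rad; "fingers": the closure, from -1 (fully open) to 1 (shut). In form: [{"x": .., "y": .., "z": .., "rx": .., "ry": .., "rz": .., "fingers": ..}, ...]. A call has 1 to 20 rows; each row is the pose to reach, as a shift and turn from the pose commanded when the call began, along the tool's axes at that moment; what a row does not reach only later rows make up. A row lasts 1/8 s, in which the tool goes at most 62.5 mm and 10.7 degrees, less where a joint would pass 70% of its speed; a pose out of reach is approached as far as the arm can. A call with a gripper value outside its range is refused whole. The fingers move at their own pace and stop on an object; "force" is the grip in N (left out, the last holds). Time passes only in rows, so rows that repeat a pose let the fingers close. It gives the time, the measured TCP pose, the force, the opening and the grip force at its end, in the units of the state.
- sensors.get_obs(): the state, without advancing time (a new reading comes with each control period).
- vision.read_camera(name): name is "side" or "top"; returns a dict with "image" (400x640x3 uint8, red, green, blue), "fx", "fy", "cx", "cy" (pixels), "R" (3x3) and "t" (3): a world point X has camera coordinates R X + t. Camera axes: x right, y down, z forward; pixel columns grow to the right and rows downward; lengths in m; the calibration is good to about 2 mm. A picture is of the moment at which its call begins. There is no depth.
- workorder.sign_off(): hands the job in; it is judged then, once.
The state is a dict: "time_s": time; "qpos": joint angles; "joint_velocities": joint speeds; "effort": joint torques, N m; "tool_pos": TCP position; "tool_rot": TCP orientation; "force": force on the tool from outside, world axes, zero at the start; "wrist_torque": the same for the moment, N m; "grip_width": finger opening in m; "grasp_force": force on a finger pad.
Only numpy, scipy, OpenCV 4.12 (cv2) and the standard library are available. Lean on these libraries where they do the work, as an engineer would, in place of code of your own. Each camera call takes 0.05 s, during which the arm holds its last target. There are 200 camera calls.

## Working session

There is one attempt and no reset: what is moved stays moved. The work goes in short steps, Python scripts to look and compute and a tool call to move; the robot and the scene stay as the last step left them, time stands still between calls to the robot, and variables do not carry over. Pictures are saved under pics/ and viewed, at most 10 in all, crops included, and the job is handed in when it is done.

Besides the shell and the picture viewer there is one more tool, called after ">>>" as name(argument=value, ...), one argument or row to a line, values as JSON. drive_tool: Moves the arm, as the interface text tells. Its arguments: {"type":"object","properties":{"moves":{"type":"array"},"force":{"type":"number"}},"required":["moves"]}

```bash
mkdir -p pics; ls; python3 - <<'E'
from cell import sensors, vision, env
import cv2
for n in ("side","top"):
    c=vision.read_camera(n); cv2.imwrite(f"pics/{n}0.png",c["image"][:,:,::-1])
    print(n,c["fx"],c["fy"],c["cx"],c["cy"],c["R"],c["t"])
print(sensors.get_obs())
E
```

```text
pics
side 433.9936318305274 433.9936318305274 321.182022334046 196.818649008488 [[-0.95035361 -0.31073645 -0.01645828]
 [-0.19436583  0.63408787 -0.7484347 ]
 [ 0.24300194 -0.70807869 -0.66300425]] [0.45944373 0.34266942 0.99861621]
top 372.93696325691485 372.93696325691485 315.59875396500934 201.41773769140937 [[ 1.52087919e-02 -9.99879957e-01  2.96048290e-03]
 [-9.71165950e-01 -1.54764223e-02 -2.37901613e-01]
 [ 2.37918872e-01  7.43075929e-04 -9.71284746e-01]] [-0.22240801  0.57028931  1.08054445]
{'time_s': 0.1, 'qpos': array([-68.00410153,  18.43529516,  -4.01554036,  83.16518255,
         1.29554906,  78.54214504,  -3.26164963]), 'joint_velocities': array([-0.02887262, -0.11875406,  0.03616923, -0.09213122,  0.02116937,
       -0.11593603,  0.03614749]), 'effort': array([-3.97558449e-05, -4.92573130e+01, -4.05767849e-01, -3.13399601e+01,
       -6.42217021e-02,  3.95197410e-02,  6.56124575e-05]), 'tool_pos': array([0.23480868, 0.60560469, 0.22958933]), 'tool_rot': array([-1.79902638e+02,  5.92214663e-03,  1.58812109e+02]), 'force': array([-0.86186794, -0.15989726,  0.82615299]), 'wrist_torque': array([-0.00178638,  0.03078729,  0.01902859]), 'grasp_force': 0.0, 'grip_width': 0.08692357047146934}
```

View pics/side0.png

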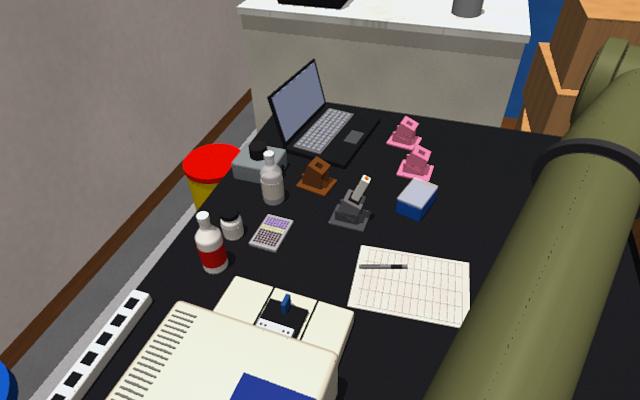

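View pics/top0.png

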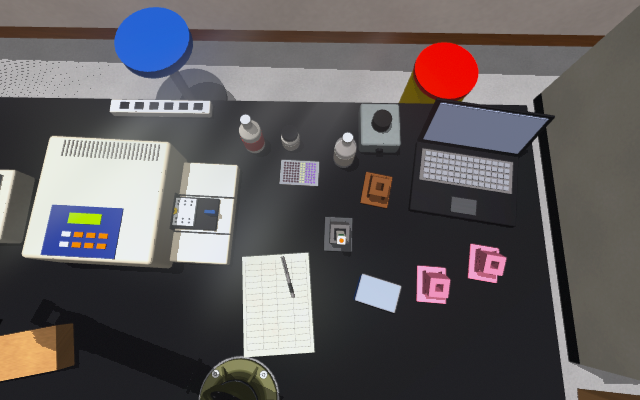

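```bash
python3 - <<'E'
import cv2, numpy as np
t=cv2.imread("pics/top0.png"); s=cv2.imread("pics/side0.png")
def crop(im,x,y,w,h,f,n=None):
    c=cv2.resize(im[y:y+h,x:x+w],None,fx=f,fy=f,interpolation=cv2.INTER_CUBIC)
    for i in range(0,w,10):
        cv2.putText(c,str(x+i),(i*f,8),0,.3,(0,255,0),1); cv2.line(c,(i*f,8),(i*f,14),(0,255,0),1)
    for j in range(0,h,10):
        cv2.putText(c,str(y+j),(0,j*f+4),0,.3,(0,255,0),1);cv2.line(c,(20,j*f),(26,j*f),(0,255,0),1)
    return c
a=crop(t,160,155,100,120,5); 
b=crop(t,315,210,50,50,6)
o=np.zeros((600,800,3),np.uint8); o[:600,:500]=a; o[:300,500:800]=b
cv2.imwrite("pics/c1.png",o)
a=crop(s,205,270,160,110,5); cv2.imwrite("pics/c2.png",a)
b=crop(s,320,165,60,70,8); cv2.imwrite("pics/c3.png",b)
E
```

```text
(no output)
```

View pics/c1.png

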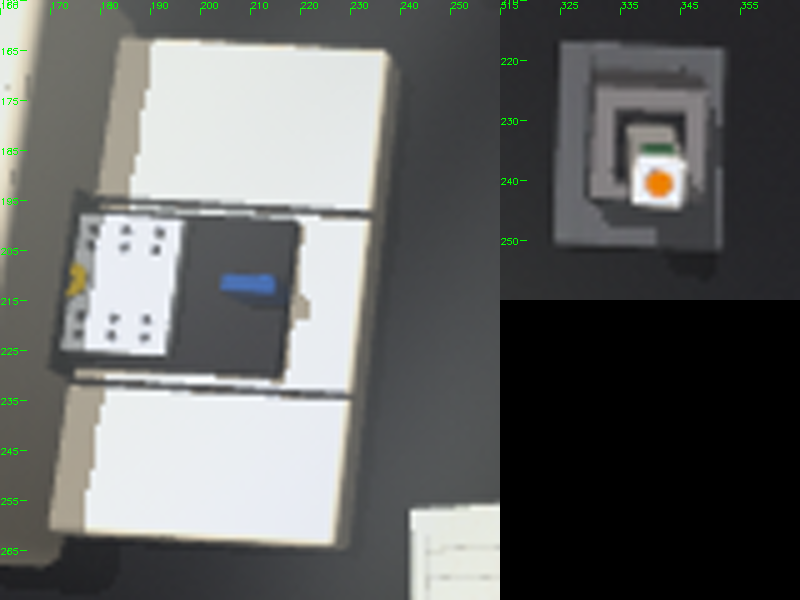

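View pics/c2.png

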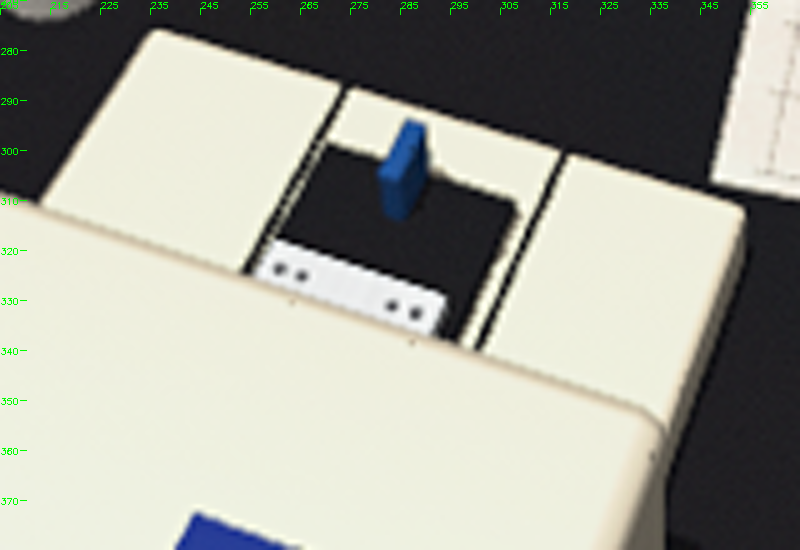

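View pics/c3.png

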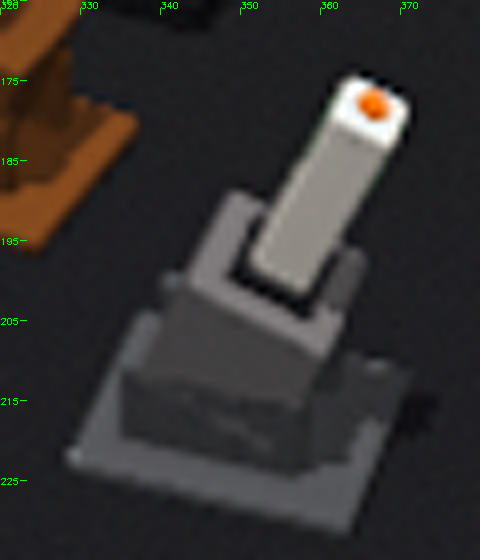

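```bash
cat > h.py <<'E'
import numpy as np
from scipy.optimize import least_squares
K={"side":(433.9936,321.182,196.8186,np.array([[-0.95035361,-0.31073645,-0.01645828],[-0.19436583,0.63408787,-0.7484347],[0.24300194,-0.70807869,-0.66300425]]),np.array([0.45944373,0.34266942,0.99861621])),
"top":(372.93696,315.59875,201.41774,np.array([[1.52087919e-02,-9.99879957e-01,2.96048290e-03],[-9.71165950e-01,-1.54764223e-02,-2.37901613e-01],[2.37918872e-01,7.43075929e-04,-9.71284746e-01]]),np.array([-0.22240801,0.57028931,1.08054445]))}
def proj(n,X):
    f,cx,cy,R,t=K[n]; c=R@np.asarray(X)+t
    return np.array([f*c[0]/c[2]+cx,f*c[1]/c[2]+cy])
def w(p,l):
    c,s=np.cos(p[2]),np.sin(p[2]); l=np.asarray(l)
    return np.array([p[0]+c*l[0]-s*l[1],p[1]+s*l[0]+c*l[1],l[2]])
def fit(obs,p0):
    r=lambda p:np.concatenate([proj(n,w(p,l))-np.array(uv) for n,l,uv in obs])
    s=least_squares(r,p0,loss="soft_l1"); print(np.round(s.x,4)); print(np.round(s.fun.reshape(-1,2),1).tolist()); return s.x
def tri(a,b):
    s=least_squares(lambda X:np.r_[proj("top",X)-a,proj("side",X)-b],[.6,0,.1]); return s.x,s.fun
E
python3 - <<'E'
from h import *
print("reader"); p=fit([("top",(.17,-.175,.045),(237,165.4)),("top",(-.15,-.175,.045),(226.6,264)),("side",(.17,-.175,.045),(235.6,275.8)),("side",(-.15,-.175,.045),(354.2,311.6)),("top",(0,-.08,.095),(209.6,211.6)),("side",(0,-.08,.095),(285.6,299.4))],[.5,.4,0])
print("fin",w(p,(0,-.08,.082)),"spot out",w(p,(0,-.08-.14+.115,.076)),"fin out",w(p,(0,-.22,.082)))
print("holder"); 
a=.055;b=.045
h=fit([("top",(a,b,.01),(325.3,217)),("top",(a,-b,.01),(352.2,218)),("top",(-a,b,.01),(324.2,250.7)),("top",(-a,-b,.01),(352,251.7)),
("side",(a,b,.01),(328.5,222.1)),("side",(-a,b,.01),(363.5,231.9)),("side",(-a,-b,.01),(371.5,211.2)),
("top",(-.0429,0,.1696),(341.3,240.5)),("side",(-.0429,0,.1696),(366.6,178))],[.6,-.2,0])
print("dot tri",tri((341.3,240.5),(366.6,178)))
s,c=np.sin(.35),np.cos(.35)
print("top",w(h,(-.0429,0,.1696)),"grip",w(h,(-.012-.05*s,0,.085+.05*c)))
E
```

```text
reader
[ 0.5335  0.2212 -0.0295]
[[0.2, -0.9], [0.6, 0.7], [0.4, -0.9], [2.3, -1.4], [-12.9, -0.2], [-5.2, 13.5]]
fin [0.53110794 0.14126523 0.082     ] spot out [0.53037038 0.11627611 0.076     ] fin out [0.52697761 0.00132617 0.082     ]
holder
[ 0.4835 -0.2868 -0.0313]
[[-0.6, -0.8], [0.5, -0.6], [-0.9, -0.3], [-0.1, 0.1], [0.0, 0.1], [0.6, -1.0], [0.6, -0.4], [-0.0, -0.2], [0.6, 0.3]]
dot tri (array([ 0.44110799, -0.28543342,  0.17035356]), array([-0.02830817, -0.39583342,  0.38888543,  0.09456986]))
top [ 0.44060196 -0.28545967  0.1696    ] grip [ 0.45435033 -0.2858904   0.13196864]
```

```bash
python3 - <<'E'
from h import *
a=(.17,-.175,.045);b=(-.15,-.175,.045)
def r(p):
    o=[("top",a,(237,165.4)),("top",b,(226.6,264)),("side",a,(235.6,275.8)),("side",b,(354.2,311.6)),("top",(0,-.08-p[3],.095),(209.6,211.6)),("side",(0,-.08-p[3],.095),(285.6,299.4))]
    return np.concatenate([proj(n,w(p,l))-np.array(uv) for n,l,uv in o])
s=least_squares(r,[.53,.22,0,.03],loss="soft_l1");p=s.x
print(np.round(p,4),np.round(s.fun.reshape(-1,2),1).tolist()); print(tri((209.6,211.6),(285.6,299.4)))
print("fin",w(p,(0,-.08-p[3],.082)),"spot out",w(p,(0,-.105,.076)),"fin out",w(p,(0,-.22,.082)))
for l,uv in (((.05,-.12-p[3],.059),0),((-.05,-.12-p[3],.059),0)): print(proj("top",w(p,l)),proj("side",w(p,l)))
E
```

```text
[ 0.5366  0.224  -0.0376  0.0401] [[-0.2, -1.4], [-0.7, 0.1], [-0.4, -0.7], [1.1, -0.3], [-0.4, -0.4], [0.5, -0.1]]
(array([0.53278844, 0.10354295, 0.09330896]), array([-0.04945563, -0.47690448,  0.3503941 ,  0.10678652]))
fin [0.53205098 0.10395397 0.082     ] spot out [0.53261812 0.1190318  0.076     ] fin out [0.52829553 0.00411307 0.082     ]
[227.13300914 198.69420326] [274.96586894 289.26123531]
[223.55412187 230.43248329] [313.29303168 300.87162137]
```

```bash
cat >> h.py <<'E'
from scipy.spatial.transform import Rotation as Ro
def go(targets):
    from cell import sensors
    o=sensors.get_obs(); R=Ro.from_euler("xyz",o["tool_rot"],degrees=True); print("now",o["time_s"],np.round(o["tool_pos"],4),np.round(o["tool_rot"],2),"F",np.round(o["force"],2),"w",round(o["grip_width"],4),round(o["grasp_force"],2))
    for p,T in targets:
        T=T if isinstance(T,Ro) else Ro.from_euler("xyz",T,degrees=True)
        print(np.round(R.inv().apply(np.array(p)-o["tool_pos"])*1000,1),np.round((R.inv()*T).as_rotvec(),4))
def xy0(n,uv,z):
    return least_squares(lambda q:proj(n,[q[0],q[1],z])-uv,[.6,0]).x
E
python3 - <<'E'
from h import *
r=[180,0,87.85]
go([((.30,.45,.30),r),((.532,.104,.20),r),((.532,.104,.073),r)])
for n,uv in (("bottle_a",(214,270)),("bottle_b",(273,202)),("jar",(232,236))): print(n,xy0("side",uv,0))
E
```

```text
now 0.1 [0.2348 0.6056 0.2296] [-1.7990e+02  1.0000e-02  1.5881e+02] F [-0.86 -0.16  0.83] w 0.0869 0.0
[-117.  -121.6  -70.2] [-1.4000e-03  1.1000e-03  1.2385e+00]
[-458.4 -360.2   30.2] [-1.4000e-03  1.1000e-03  1.2385e+00]
[-458.4 -360.   157.2] [-1.4000e-03  1.1000e-03  1.2385e+00]
bottle_a [0.78539163 0.01400926]
bottle_b [ 0.73901541 -0.28786263]
jar [ 0.79640957 -0.114964  ]
```

>>> drive_tool(
  moves=[
    {"x":-60,"y":-60,"z":-50,"fingers":-1},
    {"x":-117,"y":-122,"z":-70,"rz":0.2,"fingers":-1},
    {"x":-150,"y":-145,"z":-70,"rz":0.38,"fingers":-1},
    {"x":-190,"y":-175,"z":-70,"rz":0.56,"fingers":-1},
    {"x":-230,"y":-200,"z":-70,"rz":0.74,"fingers":-1},
    {"x":-275,"y":-235,"z":-60,"rz":0.92,"fingers":-1},
    {"x":-320,"y":-265,"z":-50,"rz":1.1,"fingers":-1},
    {"x":-365,"y":-300,"z":-30,"rz":1.2385,"fingers":-1},
    {"x":-410,"y":-330,"z":0,"rz":1.2385,"fingers":-1},
    {"x":-458,"y":-360,"z":30,"rz":1.2385,"fingers":-1},
    {"x":-458,"y":-360,"z":30,"rz":1.2385,"fingers":-1},
    {"x":-458,"y":-360,"z":30,"rz":1.2385,"fingers":-1},
    {"x":-458,"y":-360,"z":30,"rz":1.2385,"fingers":-1},
  ],
)

```text
invalid input at $.moves[0]: expected keys x, y, z, rx, ry, rz, fingers
```

```bash
python3 - <<'E'
from h import *
go([((.532,.104,.073),[180,0,87.85])])
E
```

```text
now 0.1 [0.2348 0.6056 0.2296] [-1.7990e+02  1.0000e-02  1.5881e+02] F [-0.86 -0.16  0.83] w 0.0869 0.0
[-458.4 -360.   157.2] [-1.4000e-03  1.1000e-03  1.2385e+00]
```

All keys are needed in every row.

>>> drive_tool(
  moves=[
    {"x":-40,"y":-40,"z":-40,"rx":0,"ry":0,"rz":0,"fingers":-1},
    {"x":-80,"y":-80,"z":-70,"rx":0,"ry":0,"rz":0.1,"fingers":-1},
    {"x":-117,"y":-115,"z":-70,"rx":0,"ry":0,"rz":0.25,"fingers":-1},
    {"x":-155,"y":-145,"z":-70,"rx":0,"ry":0,"rz":0.4,"fingers":-1},
    {"x":-195,"y":-175,"z":-70,"rx":0,"ry":0,"rz":0.56,"fingers":-1},
    {"x":-235,"y":-200,"z":-70,"rx":0,"ry":0,"rz":0.74,"fingers":-1},
    {"x":-275,"y":-235,"z":-60,"rx":0,"ry":0,"rz":0.92,"fingers":-1},
    {"x":-320,"y":-265,"z":-50,"rx":0,"ry":0,"rz":1.1,"fingers":-1},
    {"x":-365,"y":-300,"z":-30,"rx":0,"ry":0,"rz":1.2385,"fingers":-1},
    {"x":-410,"y":-330,"z":0,"rx":0,"ry":0,"rz":1.2385,"fingers":-1},
    {"x":-440,"y":-350,"z":20,"rx":0,"ry":0,"rz":1.2385,"fingers":-1},
    {"x":-458,"y":-360,"z":30,"rx":0,"ry":0,"rz":1.2385,"fingers":-1},
    {"x":-458,"y":-360,"z":30,"rx":0,"ry":0,"rz":1.2385,"fingers":-1},
    {"x":-458,"y":-360,"z":30,"rx":0,"ry":0,"rz":1.2385,"fingers":-1},
    {"x":-458,"y":-360,"z":30,"rx":0,"ry":0,"rz":1.2385,"fingers":-1},
  ],
)

```text
time_s: 1.98
tool_pos: [0.5316, 0.1064, 0.2012]
tool_rot: [180.0, -0.1, 88.0]
force: [-0.2, -0.0, -0.4]
grip_width: 0.0868
grasp_force: 0.0
```

```bash
python3 - <<'E'
from h import *
go([((.532,.104,.073),[180,0,87.85])])
E
```

```text
now 1.975 [0.5316 0.1064 0.2012] [ 1.7996e+02 -6.0000e-02  8.7980e+01] F [-0.19 -0.03 -0.38] w 0.0868 0.0
[ -2.5   0.4 128.2] [ 0.0007 -0.001   0.0023]
```

>>> drive_tool(
  force=20,
  moves=[
    {"x":-2,"y":0,"z":40,"rx":0,"ry":0,"rz":0,"fingers":-1},
    {"x":-2,"y":0,"z":80,"rx":0,"ry":0,"rz":0,"fingers":-1},
    {"x":-2,"y":0,"z":110,"rx":0,"ry":0,"rz":0,"fingers":-1},
    {"x":-2,"y":0,"z":127,"rx":0,"ry":0,"rz":0,"fingers":-1},
    {"x":-2,"y":0,"z":127,"rx":0,"ry":0,"rz":0,"fingers":-1},
    {"x":-2,"y":0,"z":127,"rx":0,"ry":0,"rz":0,"fingers":1},
    {"x":-2,"y":0,"z":127,"rx":0,"ry":0,"rz":0,"fingers":1},
    {"x":-2,"y":0,"z":127,"rx":0,"ry":0,"rz":0,"fingers":1},
    {"x":-2,"y":0,"z":127,"rx":0,"ry":0,"rz":0,"fingers":1},
    {"x":-2,"y":0,"z":127,"rx":0,"ry":0,"rz":0,"fingers":1},
    {"x":-2,"y":0,"z":127,"rx":0,"ry":0,"rz":0,"fingers":1},
  ],
)

```text
time_s: 3.35
tool_pos: [0.5318, 0.1029, 0.0736]
tool_rot: [180.0, -0.0, 87.9]
force: [-0.3, 0.6, -0.1]
grip_width: 0.0349
grasp_force: 0.0
```

```bash
python3 - <<'E'
from h import *
go([((.528,.004,.074),[180,0,87.85])])
E
```

```text
now 3.35 [0.5318 0.1029 0.0736] [180.    -0.    87.85] F [-0.26  0.55 -0.15] w 0.0349 0.0
[-98.9  -0.1  -0.4] [ 0. -0.  0.]
```

>>> drive_tool(
  moves=[
    {"x":0,"y":0,"z":0,"rx":0,"ry":0,"rz":0,"fingers":1},
    {"x":0,"y":0,"z":0,"rx":0,"ry":0,"rz":0,"fingers":1},
    {"x":0,"y":0,"z":0,"rx":0,"ry":0,"rz":0,"fingers":1},
    {"x":0,"y":0,"z":0,"rx":0,"ry":0,"rz":0,"fingers":1},
    {"x":0,"y":0,"z":0,"rx":0,"ry":0,"rz":0,"fingers":1},
    {"x":-10,"y":0,"z":0,"rx":0,"ry":0,"rz":0,"fingers":1},
    {"x":-25,"y":0,"z":0,"rx":0,"ry":0,"rz":0,"fingers":1},
    {"x":-40,"y":0,"z":0,"rx":0,"ry":0,"rz":0,"fingers":1},
    {"x":-55,"y":0,"z":0,"rx":0,"ry":0,"rz":0,"fingers":1},
    {"x":-70,"y":0,"z":0,"rx":0,"ry":0,"rz":0,"fingers":1},
    {"x":-82,"y":0,"z":0,"rx":0,"ry":0,"rz":0,"fingers":1},
    {"x":-90,"y":0,"z":0,"rx":0,"ry":0,"rz":0,"fingers":1},
    {"x":-94,"y":0,"z":0,"rx":0,"ry":0,"rz":0,"fingers":1},
    {"x":-96,"y":0,"z":0,"rx":0,"ry":0,"rz":0,"fingers":1},
    {"x":-96,"y":0,"z":0,"rx":0,"ry":0,"rz":0,"fingers":1},
    {"x":-96,"y":0,"z":0,"rx":0,"ry":0,"rz":0,"fingers":1},
  ],
)

```text
time_s: 5.35
tool_pos: [0.5304, 0.0073, 0.0738]
tool_rot: [179.7, -0.0, 87.9]
force: [6.2, 0.7, -4.2]
grip_width: 0.0116
grasp_force: 20.0
```

>>> drive_tool(
  moves=[
    {"x":-2,"y":0,"z":0,"rx":0,"ry":0,"rz":0,"fingers":1},
    {"x":-4,"y":0,"z":0,"rx":0,"ry":0,"rz":0,"fingers":1},
    {"x":-4,"y":0,"z":0,"rx":0,"ry":0,"rz":0,"fingers":1},
    {"x":-4,"y":0,"z":0,"rx":0,"ry":0,"rz":0,"fingers":1},
  ],
)

```text
time_s: 5.85
tool_pos: [0.5303, 0.0035, 0.0738]
tool_rot: [179.7, -0.0, 87.9]
force: [5.7, 2.2, -5.8]
grip_width: 0.012
grasp_force: 20.0
```

>>> drive_tool(
  moves=[
    {"x":-2,"y":1,"z":0,"rx":0,"ry":0,"rz":0,"fingers":1},
    {"x":-4,"y":2,"z":0,"rx":0,"ry":0,"rz":0,"fingers":1},
    {"x":-6,"y":2,"z":0,"rx":0,"ry":0,"rz":0,"fingers":1},
    {"x":-6,"y":2,"z":0,"rx":0,"ry":0,"rz":0,"fingers":1},
    {"x":-6,"y":2,"z":0,"rx":0,"ry":0,"rz":0,"fingers":1},
  ],
)

```text
time_s: 6.48
tool_pos: [0.5301, 0.0002, 0.0738]
tool_rot: [180.0, -0.2, 88.0]
force: [1.7, 7.1, -0.9]
grip_width: 0.0121
grasp_force: 20.0
```

>>> drive_tool(
  moves=[
    {"x":-4,"y":0,"z":0,"rx":0,"ry":0,"rz":0,"fingers":1},
    {"x":-4,"y":0,"z":0,"rx":0,"ry":0,"rz":0,"fingers":1},
    {"x":-4,"y":0,"z":0,"rx":0,"ry":0,"rz":0,"fingers":1},
  ],
)

```text
time_s: 6.85
tool_pos: [0.5301, -0.0001, 0.0738]
tool_rot: [180.0, -0.5, 88.1]
force: [1.4, 15.5, -1.0]
grip_width: 0.0118
grasp_force: 20.0
```

>>> drive_tool(
  moves=[
    {"x":6,"y":0,"z":0,"rx":0,"ry":0,"rz":0,"fingers":1},
    {"x":6,"y":0,"z":0,"rx":0,"ry":0,"rz":0,"fingers":-1},
    {"x":6,"y":0,"z":0,"rx":0,"ry":0,"rz":0,"fingers":-1},
    {"x":6,"y":0,"z":0,"rx":0,"ry":0,"rz":0,"fingers":-1},
    {"x":6,"y":0,"z":0,"rx":0,"ry":0,"rz":0,"fingers":-1},
    {"x":6,"y":0,"z":0,"rx":0,"ry":0,"rz":0,"fingers":-1},
    {"x":6,"y":0,"z":-30,"rx":0,"ry":0,"rz":0,"fingers":-1},
    {"x":6,"y":0,"z":-80,"rx":0,"ry":0,"rz":0,"fingers":-1},
    {"x":6,"y":0,"z":-130,"rx":0,"ry":0,"rz":0,"fingers":-1},
    {"x":-30,"y":-10,"z":-170,"rx":0,"ry":0,"rz":0.15,"fingers":-1},
    {"x":-80,"y":-20,"z":-190,"rx":0,"ry":0,"rz":0.3,"fingers":-1},
    {"x":-130,"y":-20,"z":-190,"rx":0,"ry":0,"rz":0.48,"fingers":-1},
    {"x":-170,"y":-20,"z":-190,"rx":0,"ry":0,"rz":0.66,"fingers":-1},
    {"x":-200,"y":-20,"z":-190,"rx":0,"ry":0,"rz":0.84,"fingers":-1},
    {"x":-200,"y":-20,"z":-190,"rx":0,"ry":0,"rz":1.0,"fingers":-1},
    {"x":-200,"y":-20,"z":-190,"rx":0,"ry":0,"rz":1.0,"fingers":-1},
    {"x":-200,"y":-20,"z":-190,"rx":0,"ry":0,"rz":1.0,"fingers":-1},
  ],
)

```text
time_s: 8.98
tool_pos: [0.5023, -0.2056, 0.2635]
tool_rot: [-180.0, -0.0, 30.8]
force: [-0.8, 1.2, -0.7]
grip_width: 0.0872
grasp_force: 0.0
```

```bash
python3 - <<'E'
from cell import vision
from h import *
import cv2
t=vision.read_camera("top")["image"][:,:,::-1]; s=vision.read_camera("side")["image"][:,:,::-1]
cv2.imwrite("pics/t1.png",t);cv2.imwrite("pics/s1.png",s)
def crop(im,x,y,wd,hh,f):
    c=cv2.resize(im[y:y+hh,x:x+wd],None,fx=f,fy=f,interpolation=cv2.INTER_CUBIC)
    return c
o=np.zeros((600,800,3),np.uint8); o[:480,:400]=crop(t,175,170,100,120,4); o[:480,400:]=crop(s,240,250,100,120,4)
cv2.imwrite("pics/c4.png",o)
P=((.532,.119,.076))
print(proj("top",P),proj("side",P))
R=Ro.from_euler("z",-.031)*Ro.from_matrix(np.array([[np.cos(.35),0,-np.sin(.35)],[0,1,0],[np.sin(.35),0,np.cos(.35)]]))*Ro.from_euler("x",np.pi)
zp=-R.as_matrix()[:,2]; g=np.array([.4546,-.2859,.132]); print(zp, R.as_euler("xyz",degrees=True))
go([(g-.011*zp+.11*zp,R),(g-.011*zp,R)])
E
```

```text
[206.00083797 212.50883465] [284.31563432 309.48167419]
[-0.34273306  0.01062813  0.93937271] [180.         -20.05352283  -1.77616916]
now 9.075 [ 0.5023 -0.2056  0.2635] [-1.7999e+02 -1.0000e-02  3.0720e+01] F [0.44 0.09 0.22] w 0.0873 0.0
[-110.7   26.4   38.5] [-0.0995  0.3405  0.5612]
[-78.9  46.7 141.8] [-0.0995  0.3405  0.5612]
```

View pics/c4.png

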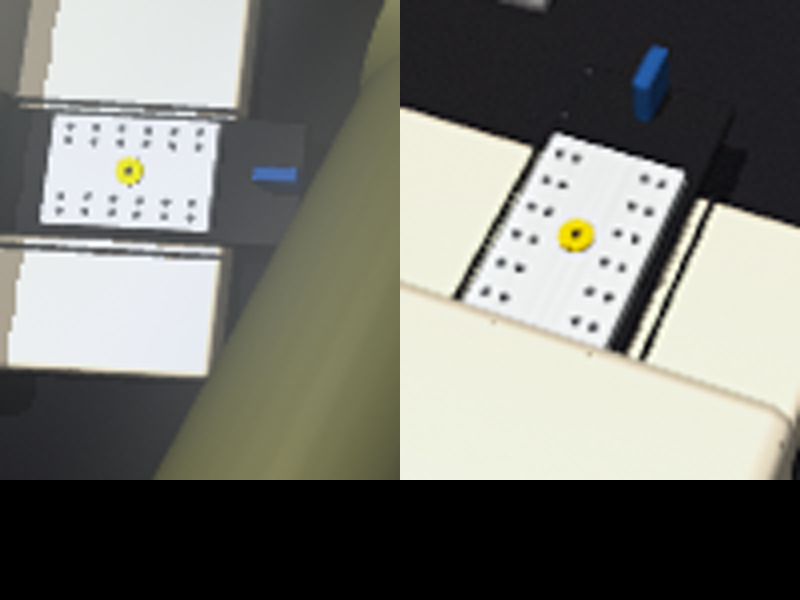

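>>> drive_tool(
  moves=[
    {"x":-20,"y":5,"z":0,"rx":-0.02,"ry":0.07,"rz":0.12,"fingers":-1},
    {"x":-45,"y":10,"z":0,"rx":-0.045,"ry":0.15,"rz":0.25,"fingers":-1},
    {"x":-70,"y":18,"z":10,"rx":-0.07,"ry":0.24,"rz":0.4,"fingers":-1},
    {"x":-95,"y":24,"z":25,"rx":-0.09,"ry":0.31,"rz":0.51,"fingers":-1},
    {"x":-110.7,"y":26.4,"z":38.5,"rx":-0.0995,"ry":0.3405,"rz":0.5612,"fingers":-1},
    {"x":-110.7,"y":26.4,"z":38.5,"rx":-0.0995,"ry":0.3405,"rz":0.5612,"fingers":-1},
    {"x":-110.7,"y":26.4,"z":38.5,"rx":-0.0995,"ry":0.3405,"rz":0.5612,"fingers":-1},
    {"x":-110.7,"y":26.4,"z":38.5,"rx":-0.0995,"ry":0.3405,"rz":0.5612,"fingers":-1},
  ],
)

```text
time_s: 10.07
tool_pos: [0.4216, -0.2847, 0.2258]
tool_rot: [179.9, -20.1, -1.8]
force: [-0.4, 0.9, -0.0]
grip_width: 0.0869
grasp_force: 0.0
```

```bash
python3 - <<'E'
from h import *
R=Ro.from_euler("xyz",[180,-20.0535,-1.776],degrees=True)
zp=-R.as_matrix()[:,2]; g=np.array([.4546,-.2859,.132])
go([(g-.011*zp+.11*zp,R),(g-.011*zp,R)])
for f in (lambda q:np.r_[proj("top",[*q,.076])-(206.9,212.4),proj("side",[*q,.076])-(283.4,308.1)],):
    s=least_squares(f,[.53,.12]);print(s.x,s.fun)
E
```

```text
now 10.075 [ 0.4216 -0.2847  0.2258] [179.92 -20.08  -1.76] F [-0.39  0.87 -0.05] w 0.0869 0.0
[-1.2  0.1  0.4] [ 0.0014 -0.0004  0.0003]
[ -1.2  -0.  110.4] [ 0.0014 -0.0004  0.0003]
[0.53425152 0.11639936] [ 0.01891491 -0.60230236  0.42362633  0.20182065]
```

>>> drive_tool(
  force=30,
  moves=[
    {"x":-1,"y":0,"z":30,"rx":0,"ry":0,"rz":0,"fingers":-1},
    {"x":-1,"y":0,"z":60,"rx":0,"ry":0,"rz":0,"fingers":-1},
    {"x":-1,"y":0,"z":85,"rx":0,"ry":0,"rz":0,"fingers":-1},
    {"x":-1,"y":0,"z":103,"rx":0,"ry":0,"rz":0,"fingers":-1},
    {"x":-1,"y":0,"z":110,"rx":0,"ry":0,"rz":0,"fingers":-1},
    {"x":-1,"y":0,"z":110,"rx":0,"ry":0,"rz":0,"fingers":-1},
    {"x":-1,"y":0,"z":110,"rx":0,"ry":0,"rz":0,"fingers":-1},
  ],
)

```text
time_s: 10.95
tool_pos: [0.4576, -0.2867, 0.1223]
tool_rot: [180.0, -20.1, -1.9]
force: [-0.3, 0.7, -0.3]
grip_width: 0.0867
grasp_force: 0.0
```

```bash
python3 - <<'E'
from cell import vision
from h import *
import cv2
t=vision.read_camera("top")["image"][:,:,::-1]; s=vision.read_camera("side")["image"][:,:,::-1]
o=np.zeros((400,800,3),np.uint8); o[:,:400]=cv2.resize(t[190:270,300:380],None,fx=5,fy=5); o[:,400:]=cv2.resize(s[155:235,320:400],None,fx=5,fy=5)
cv2.imwrite("pics/c5.png",o)
R=Ro.from_euler("xyz",[180,-20.0535,-1.776],degrees=True)
zp=-R.as_matrix()[:,2]; g=np.array([.4546,-.2859,.132])
go([(g-.011*zp,R)])
E
```

```text
now 11.05 [ 0.4575 -0.2868  0.1223] [179.98 -20.15  -1.93] F [ 1.08 -1.02 -0.91] w 0.0869 0.0
[ 0.6 -0.8  0.9] [ 0.0013 -0.0016 -0.0025]
```

View pics/c5.png

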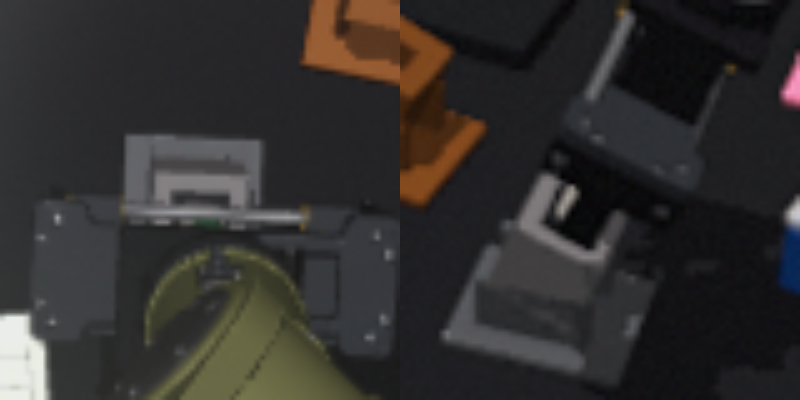

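The gripper straddles the probe above the grey holder (side crop, white body at about (565,200)). I'll close now.

>>> drive_tool(
  force=30,
  moves=[
    {"x":0,"y":-1,"z":1,"rx":0,"ry":0,"rz":0,"fingers":1},
    {"x":0,"y":-1,"z":1,"rx":0,"ry":0,"rz":0,"fingers":1},
    {"x":0,"y":-1,"z":1,"rx":0,"ry":0,"rz":0,"fingers":1},
    {"x":0,"y":-1,"z":1,"rx":0,"ry":0,"rz":0,"fingers":1},
    {"x":0,"y":-1,"z":1,"rx":0,"ry":0,"rz":0,"fingers":1},
    {"x":0,"y":-1,"z":1,"rx":0,"ry":0,"rz":0,"fingers":1},
    {"x":0,"y":-1,"z":1,"rx":0,"ry":0,"rz":0,"fingers":1},
    {"x":0,"y":-1,"z":1,"rx":0,"ry":0,"rz":0,"fingers":1},
    {"x":0,"y":-1,"z":1,"rx":0,"ry":0,"rz":0,"fingers":1},
    {"x":0,"y":-1,"z":1,"rx":0,"ry":0,"rz":0,"fingers":1},
  ],
)

```text
time_s: 12.3
tool_pos: [0.4574, -0.2855, 0.1203]
tool_rot: [180.0, -20.0, -1.9]
force: [-0.1, -0.9, -0.1]
grip_width: 0.0237
grasp_force: 30.0
```

>>> drive_tool(
  moves=[
    {"x":0,"y":0,"z":-10,"rx":0,"ry":0,"rz":0,"fingers":1},
    {"x":0,"y":0,"z":-25,"rx":0,"ry":0,"rz":0,"fingers":1},
    {"x":0,"y":0,"z":-40,"rx":0,"ry":0,"rz":0,"fingers":1},
    {"x":0,"y":0,"z":-55,"rx":0,"ry":0,"rz":0,"fingers":1},
    {"x":0,"y":0,"z":-70,"rx":0,"ry":0,"rz":0,"fingers":1},
    {"x":0,"y":0,"z":-85,"rx":0,"ry":0,"rz":0,"fingers":1},
    {"x":0,"y":0,"z":-95,"rx":0,"ry":0,"rz":0,"fingers":1},
    {"x":0,"y":0,"z":-95,"rx":0,"ry":0,"rz":0,"fingers":1},
    {"x":0,"y":0,"z":-95,"rx":0,"ry":0,"rz":0,"fingers":1},
  ],
)

```text
time_s: 13.42
tool_pos: [0.4246, -0.2843, 0.2092]
tool_rot: [-180.0, -20.0, -1.9]
force: [-0.9, -0.7, -1.2]
grip_width: 0.0236
grasp_force: 30.0
```

```bash
python3 - <<'E'
from h import *
d=[180,0,-1.8]
# tip = TCP + (50+48-11)=87mm below
go([((.46,-.22,.27),d),((.48,-.10,.28),d),((.534,.1165,.076+.087+.04),d)])
E
```

```text
now 13.425 [ 0.4246 -0.2843  0.2092] [-180.    -20.01   -1.94] F [-0.95 -0.67 -1.17] w 0.0236 30.0
[ 52.  -65.4 -45.8] [ 0.0004 -0.3492 -0.0024]
[  70.4 -186.   -49.8] [ 0.0004 -0.3492 -0.0024]
[  87.8 -404.2   38.6] [ 0.0004 -0.3492 -0.0024]
```

>>> drive_tool(
  moves=[
    {"x":15,"y":-15,"z":-15,"rx":0,"ry":-0.1,"rz":0,"fingers":1},
    {"x":35,"y":-40,"z":-35,"rx":0,"ry":-0.22,"rz":0,"fingers":1},
    {"x":52,"y":-70,"z":-46,"rx":0,"ry":-0.32,"rz":0,"fingers":1},
    {"x":58,"y":-105,"z":-48,"rx":0,"ry":-0.349,"rz":0,"fingers":1},
    {"x":64,"y":-145,"z":-50,"rx":0,"ry":-0.349,"rz":0,"fingers":1},
    {"x":70,"y":-186,"z":-50,"rx":0,"ry":-0.349,"rz":0,"fingers":1},
    {"x":78,"y":-230,"z":-48,"rx":0,"ry":-0.349,"rz":0,"fingers":1},
    {"x":86,"y":-275,"z":-44,"rx":0,"ry":-0.349,"rz":0,"fingers":1},
    {"x":95,"y":-320,"z":-36,"rx":0,"ry":-0.349,"rz":0,"fingers":1},
    {"x":104,"y":-360,"z":-30,"rx":0,"ry":-0.349,"rz":0,"fingers":1},
    {"x":109,"y":-390,"z":-25,"rx":0,"ry":-0.349,"rz":0,"fingers":1},
    {"x":110.5,"y":-404,"z":-24,"rx":0,"ry":-0.349,"rz":0,"fingers":1},
    {"x":110.5,"y":-404,"z":-24,"rx":0,"ry":-0.349,"rz":0,"fingers":1},
    {"x":110.5,"y":-404,"z":-24,"rx":0,"ry":-0.349,"rz":0,"fingers":1},
    {"x":110.5,"y":-404,"z":-24,"rx":0,"ry":-0.349,"rz":0,"fingers":1},
    {"x":110.5,"y":-404,"z":-24,"rx":0,"ry":-0.349,"rz":0,"fingers":1},
  ],
)

```text
time_s: 15.42
tool_pos: [0.5341, 0.1152, 0.2703]
tool_rot: [180.0, -0.1, -2.0]
force: [0.1, 0.1, -0.3]
grip_width: 0.0242
grasp_force: 30.0
```

```bash
python3 - <<'E'
from h import *
d=[180,0,-1.8]
go([((.534,.1165,.076+.087+.025),d)])
from cell import sensors; print(sensors.get_obs()["qpos"])
E
```

```text
now 15.425 [0.5341 0.1152 0.2703] [ 1.80e+02 -9.00e-02 -2.02e+00] F [ 0.08  0.06 -0.31] w 0.0242 30.0
[-0.3 -1.3 82.3] [ 0.0001 -0.0015 -0.0038]
[ -27.82769175    4.52391939   13.68288874   95.14555436   -1.05560754
   80.37738276 -106.02965082]
```

Descend to about 20 mm above the spot and look.

>>> drive_tool(
  moves=[
    {"x":0,"y":-1,"z":30,"rx":0,"ry":0,"rz":0,"fingers":1},
    {"x":0,"y":-1,"z":60,"rx":0,"ry":0,"rz":0,"fingers":1},
    {"x":0,"y":-1,"z":78,"rx":0,"ry":0,"rz":0,"fingers":1},
    {"x":0,"y":-1,"z":82,"rx":0,"ry":0,"rz":0,"fingers":1},
    {"x":0,"y":-1,"z":82,"rx":0,"ry":0,"rz":0,"fingers":1},
    {"x":0,"y":-1,"z":82,"rx":0,"ry":0,"rz":0,"fingers":1},
  ],
)

```text
time_s: 16.18
tool_pos: [0.535, 0.1173, 0.1893]
tool_rot: [-180.0, -0.2, -1.9]
force: [-0.0, 0.3, -0.7]
grip_width: 0.0238
grasp_force: 30.0
```

```bash
python3 - <<'E'
from cell import vision
from h import *
import cv2
t=vision.read_camera("top")["image"][:,:,::-1]; s=vision.read_camera("side")["image"][:,:,::-1]
o=np.zeros((480,800,3),np.uint8); o[:,:400]=cv2.resize(t[170:250,170:237],(400,480)); o[:,400:]=cv2.resize(s[260:340,250:317],(400,480),interpolation=cv2.INTER_CUBIC)
cv2.imwrite("pics/c6.png",o)
go([])
from cell import sensors; p=sensors.get_obs()["tool_pos"]; T=Ro.from_euler("xyz",sensors.get_obs()["tool_rot"],degrees=True)
q=p+T.apply([0,0,.087]); print(q,"tip px",proj("side",q),"spot px",proj("side",(.534,.1165,.076)),"nose end",proj("side",p+T.apply([0,0,.071])))
E
```

```text
now 16.275 [0.5348 0.1173 0.189 ] [-1.7998e+02 -1.6000e-01 -1.9300e+00] F [ 0.13  0.43 -0.8 ] w 0.024 30.0
[0.53502189 0.11732611 0.10204747] tip px [282.50298077 301.86653411] spot px [283.90923264 308.36577965] nose end [281.98007989 297.64888225]
```

View pics/c6.png

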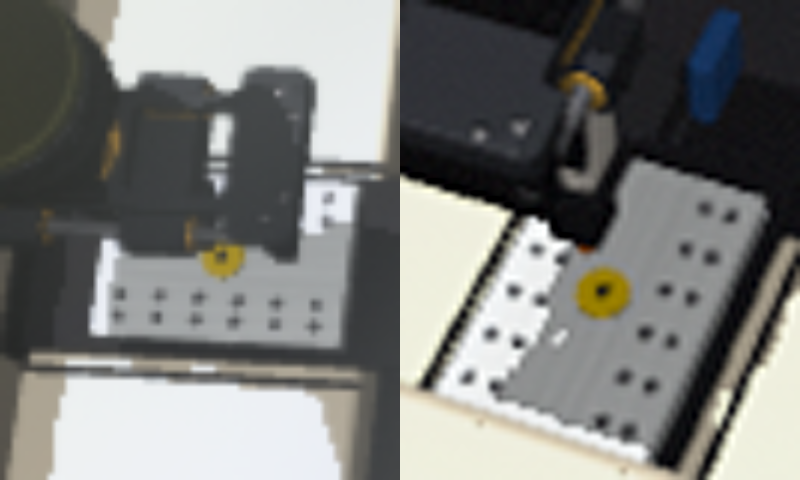

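>>> drive_tool(
  moves=[
    {"x":-1,"y":0.5,"z":5,"rx":0,"ry":0,"rz":0,"fingers":1},
    {"x":-2.5,"y":0.5,"z":10,"rx":0,"ry":0,"rz":0,"fingers":1},
    {"x":-2.5,"y":0.5,"z":15,"rx":0,"ry":0,"rz":0,"fingers":1},
    {"x":-2.5,"y":0.5,"z":18,"rx":0,"ry":0,"rz":0,"fingers":1},
    {"x":-2.5,"y":0.5,"z":18,"rx":0,"ry":0,"rz":0,"fingers":1},
    {"x":-2.5,"y":0.5,"z":18,"rx":0,"ry":0,"rz":0,"fingers":1},
  ],
)

```text
time_s: 17.02
tool_pos: [0.5318, 0.1167, 0.1702]
tool_rot: [180.0, -0.1, -1.9]
force: [0.8, -0.7, -1.5]
grip_width: 0.0237
grasp_force: 30.0
```

```bash
python3 - <<'E'
from cell import vision
from h import *
import cv2
s=vision.read_camera("side")["image"][:,:,::-1]
cv2.imwrite("pics/c7.png",cv2.resize(s[280:325,255:315],None,fx=12,fy=12,interpolation=cv2.INTER_CUBIC))
go([])
from cell import sensors; p=sensors.get_obs()["tool_pos"]; T=Ro.from_euler("xyz",sensors.get_obs()["tool_rot"],degrees=True)
q=p+T.apply([0,0,.087]); print(q,"tip px",proj("side",q),"spot px",proj("side",(.534,.1165,.076)))
E
```

```text
now 17.075 [0.5319 0.1167 0.1702] [ 1.80e+02 -9.00e-02 -1.94e+00] F [-0.11 -0.27 -0.89] w 0.0242 30.0
[0.53200438 0.11672491 0.08322385] tip px [284.4532677  306.84054556] spot px [283.90923264 308.36577965]
```

View pics/c7.png

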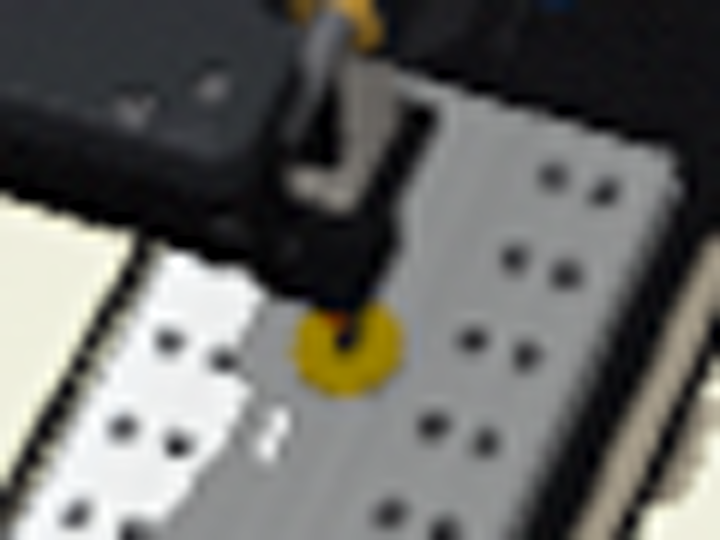

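>>> drive_tool(
  moves=[
    {"x":-1,"y":0,"z":2,"rx":0,"ry":0,"rz":0,"fingers":1},
    {"x":-1,"y":0,"z":4,"rx":0,"ry":0,"rz":0,"fingers":1},
    {"x":-1,"y":0,"z":5,"rx":0,"ry":0,"rz":0,"fingers":1},
    {"x":-1,"y":0,"z":5,"rx":0,"ry":0,"rz":0,"fingers":1},
    {"x":-1,"y":0,"z":5,"rx":0,"ry":0,"rz":0,"fingers":1},
    {"x":-1,"y":0,"z":5,"rx":0,"ry":0,"rz":0,"fingers":1},
  ],
)

```text
time_s: 17.82
tool_pos: [0.5307, 0.1168, 0.1651]
tool_rot: [180.0, -0.1, -1.9]
force: [-0.5, 0.2, -1.2]
grip_width: 0.0239
grasp_force: 30.0
```

>>> drive_tool(
  moves=[
    {"x":0,"y":0,"z":1,"rx":0,"ry":0,"rz":0,"fingers":1},
    {"x":0,"y":0,"z":2,"rx":0,"ry":0,"rz":0,"fingers":1},
    {"x":0,"y":0,"z":3,"rx":0,"ry":0,"rz":0,"fingers":1},
    {"x":0,"y":0,"z":4,"rx":0,"ry":0,"rz":0,"fingers":1},
    {"x":0,"y":0,"z":4,"rx":0,"ry":0,"rz":0,"fingers":1},
    {"x":0,"y":0,"z":4,"rx":0,"ry":0,"rz":0,"fingers":1},
  ],
)

```text
time_s: 18.58
tool_pos: [0.5307, 0.1167, 0.1611]
tool_rot: [180.0, -0.1, -1.9]
force: [-0.8, 0.4, 0.8]
grip_width: 0.0241
grasp_force: 30.0
```

>>> drive_tool(
  moves=[
    {"x":0,"y":0,"z":1,"rx":0,"ry":0,"rz":0,"fingers":1},
    {"x":0,"y":0,"z":2,"rx":0,"ry":0,"rz":0,"fingers":1},
    {"x":0,"y":0,"z":2,"rx":0,"ry":0,"rz":0,"fingers":1},
    {"x":0,"y":0,"z":2,"rx":0,"ry":0,"rz":0,"fingers":1},
  ],
)

```text
time_s: 19.08
tool_pos: [0.5307, 0.1168, 0.1591]
tool_rot: [180.0, -0.1, -1.9]
force: [-0.5, -0.1, 1.1]
grip_width: 0.0239
grasp_force: 30.0
```

```bash
python3 - <<'E'
from cell import sensors, vision
import numpy as np
f=[]
for i in range(20):
    vision.read_camera("side"); f.append(sensors.get_obs()["force"])
print(np.mean(f,0),np.std(f,0),sensors.get_obs()["tool_pos"])
E
```

```text
[-0.33733156 -0.30330338  0.77411849] [0.51496118 0.48793445 0.41780556] [0.53071866 0.11674051 0.15906003]
```

>>> drive_tool(
  moves=[
    {"x":0,"y":0,"z":1,"rx":0,"ry":0,"rz":0,"fingers":1},
    {"x":0,"y":0,"z":2,"rx":0,"ry":0,"rz":0,"fingers":1},
    {"x":0,"y":0,"z":2.5,"rx":0,"ry":0,"rz":0,"fingers":1},
    {"x":0,"y":0,"z":2.5,"rx":0,"ry":0,"rz":0,"fingers":1},
    {"x":0,"y":0,"z":2.5,"rx":0,"ry":0,"rz":0,"fingers":1},
  ],
)

```text
time_s: 20.7
tool_pos: [0.5307, 0.1168, 0.1566]
tool_rot: [180.0, -0.1, -1.9]
force: [-0.6, -0.3, 1.2]
grip_width: 0.0237
grasp_force: 30.0
```

```bash
python3 - <<'E'
from cell import sensors, vision
import numpy as np, cv2
f=[]
for i in range(70):
    s=vision.read_camera("side")["image"][:,:,::-1]; f.append(sensors.get_obs()["force"])
print(np.mean(f,0),np.std(f,0),sensors.get_obs())
cv2.imwrite("pics/c8.png",cv2.resize(s[280:325,255:315],None,fx=12,fy=12,interpolation=cv2.INTER_CUBIC))
E
```

```text
[-0.35135254 -0.09084182  1.4372288 ] [0.43470027 0.50830462 0.39994579] {'time_s': 24.2, 'qpos': array([ -27.55961525,    8.19467952,   13.44698431,  104.45811293,
         -2.02084316,   67.52671287, -105.41043701]), 'joint_velocities': array([-0.11110664, -0.0041807 ,  0.03742367,  0.11483614,  0.04036838,
       -0.03063604, -0.06231904]), 'effort': array([-3.39508289e-03, -3.58637595e+01,  1.14351980e+00, -2.90778494e+01,
       -1.63585108e-03, -1.77359199e-01,  1.27122639e-04]), 'tool_pos': array([0.53068773, 0.11671223, 0.15650962]), 'tool_rot': array([ 1.79984368e+02, -6.15791237e-02, -1.93635537e+00]), 'force': array([ 0.0390278 , -0.83248064,  1.3300344 ]), 'wrist_torque': array([-0.09562952,  0.20876494,  0.01235804]), 'grasp_force': 29.995888236444443, 'grip_width': 0.02378574750161288}
```

View pics/c8.png

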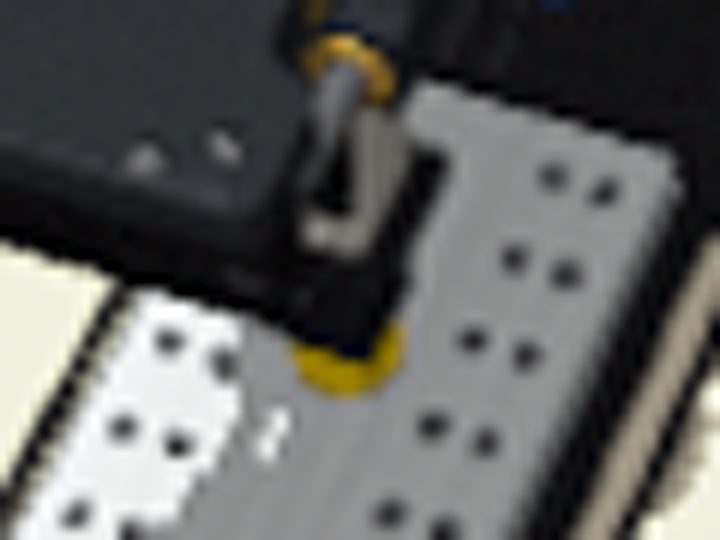

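The nose hides the tip but sits centred on the yellow spot (nose end at about (350,350) in the crop, pad centre at (346,342)). Mean contact force is about 2.75 N, which means about 7 to 8 mm pressed, and it has held for more than 3 s. I'll hand it in.

```bash
python3 -c "
from cell import workorder
print(workorder.sign_off())"
```

```text
the job is handed in; nothing more can be done
None
```

The job is handed in (no verdict came back): the carrier is pulled out to its stop, and the probe is held upright on the yellow spot, pressed about 7–8 mm at roughly 2.75 N (estimated from the averaged wrist force), after holding there for over 3 s.

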